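Close up the rivet case

ROBOT

A 6-joint arm with a two-finger parallel gripper is mounted at the origin on the work surface; the furniture and walls round the work are solid. World frame = base frame: x ahead of the robot, y to its left, z up, the work surface at z = 0. Lengths are in mm, angles in rad, forces in N, time in s.
With the tool pointing down it reaches from about 325 to 850 mm from the base axis. Payload 4.4 kg.
Tool frame: the origin (TCP) lies at the very end of the fingers, on their centre line; the grasp point (between the pads) lies 19 mm behind it; y points along the fingers, z is the direction in which the jaws open and shut, and the axes are right-handed (so a half turn about y gives the same grasp; the last joint's range is limited). The gripper opens to 94 mm and grips with 3 to 60 N. Pads are 16 mm wide; open, the fingers measure 119 mm over their backs; the gripper's body (75 mm by 177 mm) begins 78 mm behind the grasp point.
Start: joints at [-1.268, 0.207, 1.542, -0, 1.393, -0.15], TCP at [252.059, -516.811, 205.447] pointing down, gripper open.
Joint ranges: [-2.73, 2.73], [-0.86, 2.22], [0.23, 2.46], [-1.11, 4.25], [0.08, 2.63], [-2.82, 2.82]. Speed limits (rad/s): [2.79, 2.79, 3.14, 3.14, 3.14, 3.14].

INTERFACE

Orientations are given as a unit quaternion [w, x, y, z].
In Python, from plant import sense, capture, camera_params, job_done gives the robot as it stands.
- The arm moves only by the tool servo_tool, never from a script. Its argument "rows" is a list of rows, each an object with "turn": the turn, a rotation vector about the tool's x, y, z in rad, a list of three; "dp": the shift along the tool's x, y, z in m, a list of three; "hand": the finger opening in m, from 0 to 0.094. In form: [{"turn": [wx, wy, wz], "dp": [tx, ty, tz], "hand": hand}, ...]. A call has exactly 8 rows; each row is the pose to reach, as a shift and turn from the pose measured when the call began, along the tool's axes at that moment; what a row does not reach only later rows make up. A row lasts 1/10 s, in which the tool goes at most 50 mm and 8.59 degrees, less where a joint would pass 70% of its speed; a pose out of reach is approached as far as the arm can. A call with a gripper value outside its range is refused whole. The fingers move at their own pace and stop on an object; "newtons" is the grip in N (left out, the last holds). Time passes only in rows, so rows that repeat a pose let the fingers close, or fill a call up. It gives the time, the measured TCP pose, the force and the opening at its end, in the units of the state.
- sense(): the state, without advancing time (a new reading comes with each control period).
- capture(name): name is "scene" or "top"; returns the picture (480x640x3 uint8, red, green, blue); there is no depth.
- camera_params(name): a dict with "fx", "fy", "cx", "cy" (pixels), "distortion" ([k1, k2, p1, p2, k3] as OpenCV has them; the pictures are not rectified), "world_from_camera" (4x4, takes a point from camera to world coordinates). Camera axes: x right, y down, z forward; pixel columns grow to the right and rows downward; lengths in mm; the calibration is good to about 2 mm. A picture is of the moment at which its call begins. camera_params takes no time and is no camera call.
- job_done(): hands the job in, once; it reports no verdict.
The state is a dict: "t": time; "joint_pos": joint angles; "qvel": joint speeds; "tau": joint torques, N m; "tcp_pos": TCP position; "eef_rot": TCP orientation; "wrist_force": force on the tool from outside, world axes, zero at the start; "torque": the same for the moment, N m; "finger_gap": finger opening in mm.
Only numpy, scipy, OpenCV 4.12 (cv2) and the standard library are available. Lean on these libraries where they do the work, as an engineer would, in place of code of your own. Each camera call takes 0.05 s, during which the arm holds its last target.

TASK

The rivet case has been left standing open on the bench. With the fingertips only, swing its lid over and fully shut, then push both front latches home, flat against the front of the case. Do not pick up or shove the case, and leave the other things on the bench alone.

Things in the scene. Friction and masses are not known exactly. Their poses are not given: they have to be found in the camera images.
- rivet_case: compartment case of rivets, about 1.7 kg, 135 x 192 x 40 mm, red tray with a flat translucent lid, standing loose on the bench. Origin at the centre of its underside; its x axis points from the latched front (x = -66 mm) to the lid hinge at the back (hinge line along y at x = +64 mm, z = 35 mm), y to the left seen from the front, z up. When shut, the lid is a plate 126 mm from hinge to front edge and 192 mm wide, its top at z = 37 mm
- rivet_case_lid (a joint): lid hinge, rad: 0 = flat shut on the tray, grows as it opens, stop at 1.83. It starts standing about upright or leaning a little back, held by slight hinge friction; pushed forward from behind (from the hinge side) to below about 1.3 it falls shut by itself in about a second
- rivet_case_latch_0 (a joint): left latch, rad: 0 = hanging flat against the front, grows as its lower end swings out and up from the front, stop at 1.05; it starts swung out and stays where it is left. Its hinge is damped: at its lower end it yields to 1 N when pushed very slowly, about 3 N at 20 mm/s, 6 N at 40 mm/s; the case itself slides at about 8 N or more
- rivet_case_latch_1 (a joint): right latch, the same as the left one
- lid_edge (a point): middle of the lid's free front edge, 126 mm from the hinge; when the lid is open this is its upper edge
- left_latch_end (a point): free lower end of the left latch, mid-width. The latch is a flap 22 mm wide and 2 mm thick that hangs 18 mm down from a hinge on the lid's front edge; with lid and latch shut this point lies at x = -66, y = +55, z = 19 mm in the case's frame
- right_latch_end (a point): the same on the right latch; shut at x = -66, y = -55, z = 19 mm in the case's frame
- cleco_2: bystander: dark sheet holder pin, 12 x 64 x 12 mm, lying in front of the case between the two latches, pointing at it; origin under its centre, long axis y
- angle_0: bystander: aluminium angle clip, 75 x 25 x 20 mm, lying right of the case; origin under its centre
- mallet: bystander: mallet, 91 x 211 x 55 mm, lying at the right side of the bench, long axis y; origin under its centre
- punch: bystander: centre punch, 12 x 108 x 12 mm, on the left near the robot; origin under its centre
- cleco_5: bystander: brass-coloured sheet holder pin, 12 x 62 x 12 mm, on the right near the robot; origin under its centre

How it is judged (in metres and radians):
On the way, in this order (a step that is already met when the one before it is completed fails the run):
1. the lid is fully shut (value of joint rivet_case_lid below 0.05 rad), for 0.2 s.
2. both latches are home (value of joint each of rivet_case_latch_0, rivet_case_latch_1 below 0.15 rad and value of joint rivet_case_lid below 0.05 rad), for 0.2 s.
At the end, for the whole second after the job is handed in: Lid shut to within 0.05 rad, both latches within 0.15 rad (under 3 mm at the end) of flat against the front, the case level and at rest on the bench within 40 mm of where it stood (all of step 2 and angle between rivet_case's own z axis and vertical below 0.05 rad and height (world z) of rivet_case below 0.006 m and distance of rivet_case from where it was at the start of the episode below 0.04 m and linear speed of rivet_case below 0.01 m/s); the robot touches nothing.
It fails at once if a latch is shut before the lid (value of joint rivet_case_lid above 0.3 rad and value of joint any of rivet_case_latch_0, rivet_case_latch_1 below 0.3 rad).
It fails at once if the case is lifted or tipped (height (world z) of rivet_case above 0.012 m or angle between rivet_case's own z axis and vertical above 0.12 rad).
It fails at once if the case is shoved more than 40 mm (distance of rivet_case from where it was at the start of the episode above 0.04 m).
It fails at once if a bystander is moved more than 20 mm (distance of any of cleco_2, angle_0, mallet, punch, cleco_5 from where it was at the start of the episode above 0.02 m).
It also fails if it takes over 58 s, if anything falls off the work surface, if the arm or the gripper's body presses on something with over 40 N, if the wrist force passes 120 N, or if a joint passes its speed limit or range.

## Working session

There is one attempt and no reset: what is moved stays moved. The work goes in short steps, Python scripts to look and compute and a tool call to move; the robot and the scene stay as the last step left them, time stands still between calls to the robot, and variables do not carry over. Pictures are saved under pics/ and viewed, and the job is handed in when it is done.

Besides the shell and the picture viewer there is one more tool, called after "Request:" as name(argument=value, ...), one argument or row to a line, values as JSON. servo_tool: Moves the arm, as the interface text tells. Its arguments: {"type":"object","properties":{"rows":{"type":"array"},"newtons":{"type":"number"}},"required":["rows"]}

```bash
mkdir -p pics; ls; python3 - <<'E'
from plant import *
import cv2,json
print(sense())
for n in("scene","top"):
    im=capture(n); cv2.imwrite(f"pics/{n}0.png",im[:,:,::-1]); print(n,camera_params(n))
E
```

```text
pics
{'t': 0.0, 'joint_pos': array([-1.26751112e+00,  2.07419200e-01,  1.54291093e+00, -9.65772418e-06,
        1.39348635e+00, -1.50482433e-01]), 'qvel': array([ 0.00077165, -0.0001569 ,  0.00083366, -0.00037807,  0.00060118,
       -0.00097035]), 'tau': array([ 5.91827029e-04, -3.70881093e+01, -2.81416172e+01,  6.99488190e-02,
        3.62488884e-02, -1.47842584e-04]), 'tcp_pos': array([ 251.81240666, -516.05359846,  204.31166433]), 'eef_rot': array([ 0.15899536, -0.15912208,  0.68976824, -0.68820085]), 'wrist_force': array([-0.11432796, -0.54341536, -0.0268735 ]), 'torque': array([ 0.00788044, -0.00433628, -0.06401065]), 'finger_gap': 93.68657166703143}
scene {'fx': 464.66647373513223, 'fy': 464.66647373513223, 'cx': 323.7896646055587, 'cy': 230.98855490080254, 'distortion': array([-0.02256611,  0.        ,  0.        ,  0.        ,  0.        ]), 'world_from_camera': array([[-4.63223161e-01, -6.82087164e-01,  5.65845742e-01,
        -1.36016534e+02],
       [-8.86241391e-01,  3.57024361e-01, -2.95143698e-01,
         2.40447369e+02],
       [-7.06986254e-04, -6.38193314e-01, -7.69875830e-01,
         8.12588651e+02],
       [ 0.00000000e+00,  0.00000000e+00,  0.00000000e+00,
         1.00000000e+00]])}
top {'fx': 502.91418131092473, 'fy': 502.91418131092473, 'cx': 326.82053382254674, 'cy': 236.27184961743197, 'distortion': array([-0.0123659,  0.       ,  0.       ,  0.       ,  0.       ]), 'world_from_camera': array([[ 1.36099430e-02, -9.85227714e-01,  1.70707709e-01,
         2.38149068e+02],
       [-9.99794385e-01, -1.59751472e-02, -1.24892611e-02,
        -3.20666670e+01],
       [ 1.50318469e-02, -1.70502630e-01, -9.85242557e-01,
         1.10450701e+03],
       [ 0.00000000e+00,  0.00000000e+00,  0.00000000e+00,
         1.00000000e+00]])}
```

View pics/scene0.png

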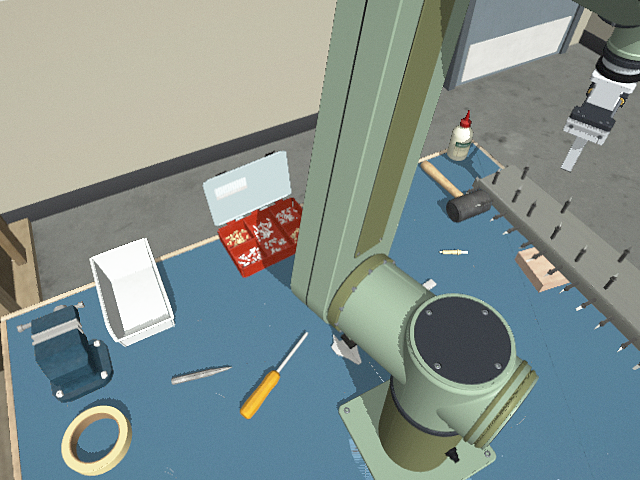

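View pics/top0.png

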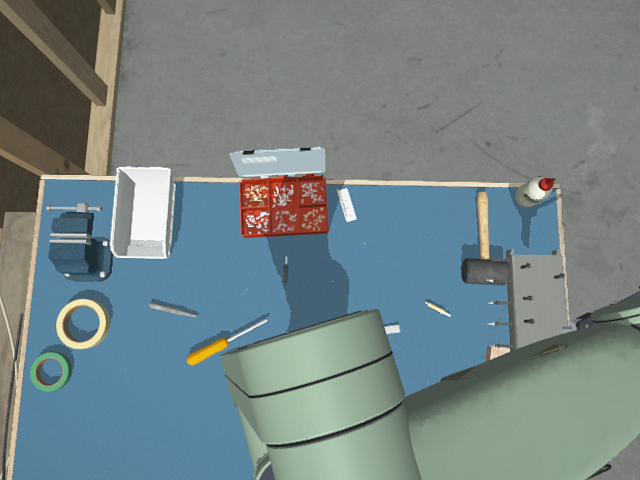

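The top view shows the case at around (284,205), with its lid standing up beyond it. The hinge is at the far bench edge and cleco_2 is at (286,268).

```bash
python3 - <<'E'
import cv2
a=cv2.imread("pics/top0.png")[135:295,220:380]; cv2.imwrite("pics/c1.png",cv2.resize(a,(800,800),interpolation=cv2.INTER_CUBIC)[:600])
a=cv2.imread("pics/scene0.png")[140:290,190:310]; cv2.imwrite("pics/c2.png",cv2.resize(a,(480,600),interpolation=cv2.INTER_CUBIC))
E
```

```text
(no output)
```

View pics/c1.png

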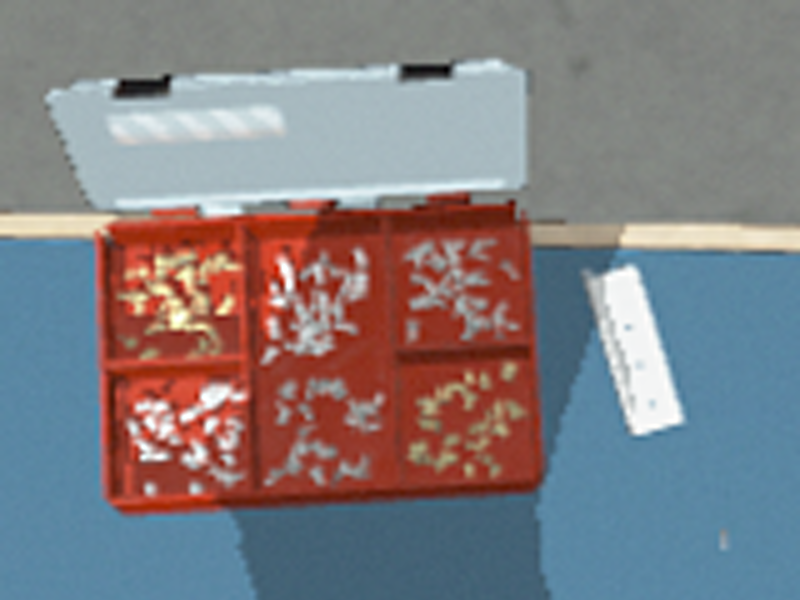

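View pics/c2.png

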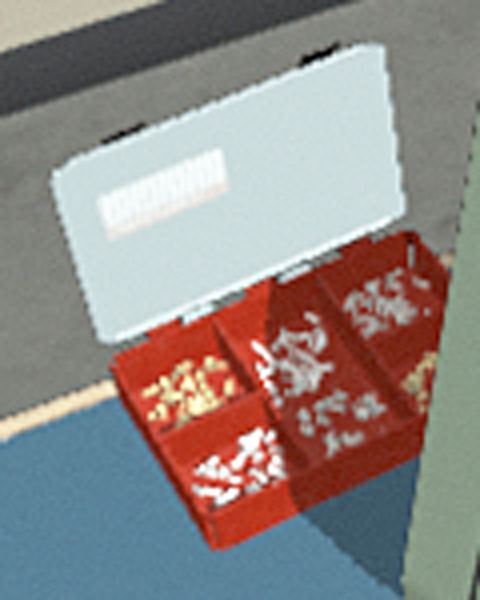

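```bash
cat > h.py <<'E'
import numpy as np,cv2
from plant import *
def proj(n,P):
    c=camera_params(n);T=np.linalg.inv(c["world_from_camera"])
    K=np.array([[c["fx"],0,c["cx"]],[0,c["fy"],c["cy"]],[0,0,1]])
    return cv2.projectPoints(np.array(P,float).reshape(-1,1,3),cv2.Rodrigues(T[:3,:3])[0],T[:3,3],K,c["distortion"])[0].reshape(-1,2)
def back(n,uv,z):
    c=camera_params(n);T=c["world_from_camera"]
    K=np.array([[c["fx"],0,c["cx"]],[0,c["fy"],c["cy"]],[0,0,1]])
    q=cv2.undistortPoints(np.array(uv,float).reshape(-1,1,2),K,c["distortion"]).reshape(-1,2)
    d=np.c_[q,np.ones(len(q))]@T[:3,:3].T;o=T[:3,3]
    return o+d*((z-o[2])/d[:,2])[:,None]
def case2w(p,P):
    x,y,a=p[:3];c,s=np.cos(a),np.sin(a)
    P=np.atleast_2d(P);return np.c_[x+c*P[:,0]-s*P[:,1],y+s*P[:,0]+c*P[:,1],P[:,2]]
def lid(th,r,y,off=0): # r from hinge, off normal (up when shut)
    return [64-r*np.cos(th)+off*np.sin(th),y,35+r*np.sin(th)+off*np.cos(th)]
E
cat > fit.py <<'E'
from h import *
from scipy.optimize import least_squares
t=lambda u,v:(220+u/5,135+v/5)
s=lambda u,v:(190+u/4,140+v/4)
obs=[("top",t(108,500),lambda th:[-66,96,33]),("top",t(541,487),lambda th:[-66,-96,33]),
("top",t(541,495),lambda th:[-66,-96,0]),("top",t(118,514),lambda th:[-66,96,0]),
("scene",s(217,550),lambda th:[-66,96,0]),
("top",t(47,92),lambda th:lid(th,124,96)),("top",t(527,68),lambda th:lid(th,124,-96)),
("scene",s(52,172),lambda th:lid(th,124,96)),("scene",s(384,45),lambda th:lid(th,124,-96)),
("scene",s(98,342),lambda th:lid(th,2,96)),]
def f(p):
    return np.ravel([proj(n,case2w(p,g(p[3])))[0]-uv for n,uv,g in obs])
r=least_squares(f,[630,40,0,1.6],loss="soft_l1",x_scale=[10,10,.1,.1])
print(r.x);print(r.fun.reshape(-1,2).round(1))
p=r.x
for nm,P in dict(hingeL=[64,96,35],hingeR=[64,-96,35],lidtop=lid(p[3],126,0),ll=[-66,55,19],rl=[-66,-55,19]).items(): print(nm,case2w(p,P).round(1))
print("cleco2",back("top",[(286,256),(286,282)],8).round(0), "angle",back("top",[(337,189),(347,187),(357,219),(346,222)],15).round(0))
E
python3 fit.py
```

```text
[4.95289579e+02 4.85434408e+01 6.22540046e-02 1.66881423e+00]
[[-0.9  0.1]
 [ 1.3 -1.4]
 [ 1.  -0.3]
 [-0.6 -0.2]
 [-1.6  1.8]
 [ 0.1 -0.7]
 [ 1.9  0. ]
 [-1.   1.2]
 [ 0.7  0.1]
 [ 0.8  1.8]]
hingeL [[553.2 148.3  35. ]]
hingeR [[565.1 -43.3  35. ]]
lidtop [[571.5  53.3 160.4]]
ll [[426.   99.3  19. ]]
rl [[432.8 -10.5  19. ]]
cleco2 [[383.  43.   8.]
 [326.  42.   8.]] angle [[ 535.  -67.   15.]
 [ 540.  -90.   15.]
 [ 467. -112.   15.]
 [ 460.  -88.   15.]]
```

```bash
cat >> h.py <<'E'
from scipy.spatial.transform import Rotation as Ro
def cur():
    s=sense();q=s["eef_rot"];return s,Ro.from_quat([q[1],q[2],q[3],q[0]])
def rel(target,zdir=None):
    s,R=cur()
    d=R.inv().apply(np.array(target)-s["tcp_pos"])/1000
    out=[d.round(4)]
    if zdir is not None:
        z=np.array([np.cos(zdir),np.sin(zdir),0]);y=np.array([0,0,-1.]);x=np.cross(y,z)
        out.append((R.inv()*Ro.from_matrix(np.c_[x,y,z])).as_rotvec().round(4))
    print("t",s["t"],"tcp",s["tcp_pos"].round(1),"F",s["wrist_force"].round(1),"gap",round(s["finger_gap"],1),"q",s["joint_pos"].round(2))
    print("axes",R.as_matrix().round(3).tolist());print(out)
E
python3 - <<'E'
from h import *
for a in (np.pi/2+.062,-np.pi/2+.062): rel([640,55,270],a)
E
```

```text
t 0.1 tcp [ 251.8 -516.1  204.4] F [ 0.7 -0.9 -0.9] gap 94.0 q [-1.27  0.21  1.54 -0.    1.39 -0.15]
axes [[-0.899, -0.001, 0.438], [-0.438, 0.002, -0.899], [-0.0, -1.0, -0.002]]
[array([-0.5993, -0.0647, -0.3433]), array([ 2.0000e-04, -2.7498e+00, -2.8000e-03])]
t 0.1 tcp [ 251.8 -516.1  204.4] F [ 0.7 -0.9 -0.9] gap 94.0 q [-1.27  0.21  1.54 -0.    1.39 -0.15]
axes [[-0.899, -0.001, 0.438], [-0.438, 0.002, -0.899], [-0.0, -1.0, -0.002]]
[array([-0.5993, -0.0647, -0.3433]), array([2.000e-03, 3.918e-01, 1.000e-04])]
```

Request:
servo_tool(
  rows=[
    {"turn":[0,0,0],"dp":[0,-0.04,0],"hand":0.0},
    {"turn":[0,0.05,0],"dp":[-0.03,-0.065,-0.02],"hand":0.0},
    {"turn":[0,0.1,0],"dp":[-0.07,-0.065,-0.04],"hand":0.0},
    {"turn":[0,0.15,0],"dp":[-0.11,-0.065,-0.063],"hand":0.0},
    {"turn":[0,0.2,0],"dp":[-0.15,-0.065,-0.086],"hand":0.0},
    {"turn":[0,0.25,0],"dp":[-0.19,-0.065,-0.109],"hand":0.0},
    {"turn":[0,0.3,0],"dp":[-0.23,-0.065,-0.132],"hand":0.0},
    {"turn":[0,0.35,0],"dp":[-0.27,-0.065,-0.155],"hand":0.0},
  ],
  newtons=20,
)

```text
t: 0.9
tcp_pos: [427.1, -256.7, 269.4]
eef_rot: [0.036, -0.036, 0.707, -0.705]
wrist_force: [0.3, -0.7, -0.0]
finger_gap: 33.7
```

```bash
python3 -c "
from h import *
rel([640,55,270],-np.pi/2+.062)"
```

```text
t 0.9 tcp [ 427.1 -256.7  269.4] F [ 0.3 -0.7 -0. ] gap 33.7 q [-0.72 -0.    1.64  0.    1.51  0.75]
axes [[-0.995, -0.001, 0.101], [-0.101, 0.002, -0.995], [0.001, -1.0, -0.002]]
[array([-2.434e-01, -1.000e-04, -2.885e-01]), array([0.0023, 0.0395, 0.0008])]
```

Request:
servo_tool(
  rows=[
    {"turn":[0,0.01,0],"dp":[-0.035,0,-0.035],"hand":0.0},
    {"turn":[0,0.02,0],"dp":[-0.07,0,-0.07],"hand":0.0},
    {"turn":[0,0.03,0],"dp":[-0.105,0,-0.11],"hand":0.0},
    {"turn":[0,0.04,0],"dp":[-0.14,0,-0.15],"hand":0.0},
    {"turn":[0,0.04,0],"dp":[-0.17,0,-0.19],"hand":0.0},
    {"turn":[0,0.04,0],"dp":[-0.2,0,-0.23],"hand":0.0},
    {"turn":[0,0.04,0],"dp":[-0.225,0,-0.265],"hand":0.0},
    {"turn":[0,0.04,0],"dp":[-0.243,0,-0.288],"hand":0.0},
  ],
)

```text
t: 1.7
tcp_pos: [640.3, 58.1, 268.9]
eef_rot: [0.022, -0.024, 0.708, -0.706]
wrist_force: [0.7, 0.0, -0.0]
finger_gap: 0.6
```

```bash
python3 -c "
from h import *
rel([635,55,125],-np.pi/2+.062)
for n in('top','scene'): cv2.imwrite(f'pics/{n}1.png',capture(n)[:,:,::-1])
"
```

```text
t 1.7 tcp [640.3  58.1 268.9] F [ 0.7  0.  -0. ] gap 0.6 q [-0.05  0.31  1.28  0.    1.55  1.46]
axes [[-0.998, -0.002, 0.064], [-0.064, 0.003, -0.998], [0.002, -1.0, -0.003]]
[array([0.0052, 0.1439, 0.0033]), array([0.0035, 0.0025, 0.002 ])]
```

View pics/scene1.png

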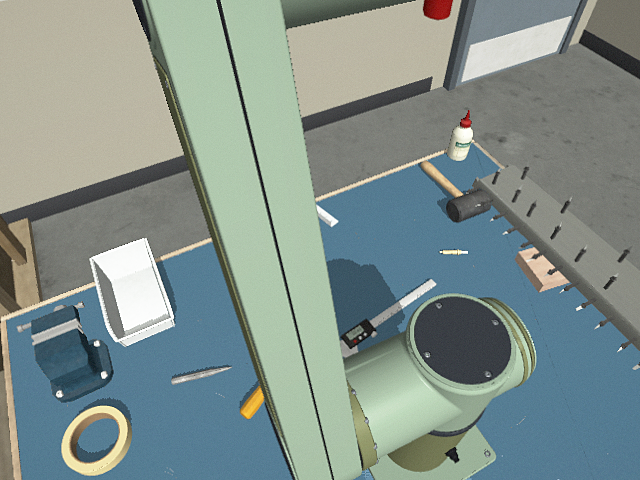

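View pics/top1.png

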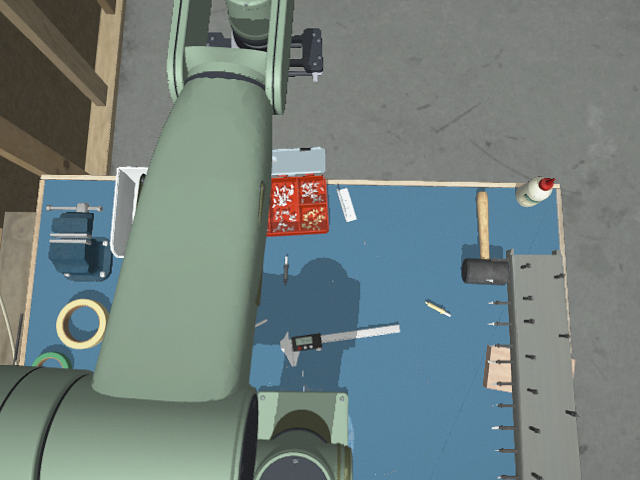

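The arm hides the left half of the case, but the gripper (310,50) is clear behind the lid, and the lid's right edge (325,150) hasn't moved. Next I lower it behind the lid.

Request:
servo_tool(
  rows=[
    {"turn":[0,0,0],"dp":[0.003,0.03,0.003],"hand":0.0},
    {"turn":[0,0,0],"dp":[0.003,0.06,0.003],"hand":0.0},
    {"turn":[0,0,0],"dp":[0.004,0.09,0.003],"hand":0.0},
    {"turn":[0,0,0],"dp":[0.005,0.12,0.003],"hand":0.0},
    {"turn":[0,0,0],"dp":[0.005,0.14,0.003],"hand":0.0},
    {"turn":[0,0,0],"dp":[0.015,0.14,0.004],"hand":0.0},
    {"turn":[0,0,0],"dp":[0.025,0.14,0.004],"hand":0.0},
    {"turn":[0,0,0],"dp":[0.035,0.14,0.004],"hand":0.0},
  ],
)

```text
t: 2.6
tcp_pos: [605.3, 51.9, 130.3]
eef_rot: [0.023, -0.023, 0.708, -0.706]
wrist_force: [0.3, -0.5, 0.8]
finger_gap: 0.4
```

```bash
python3 -c "
from h import *
rel([525,50,125],-np.pi/2+.062)
for n in('top',): cv2.imwrite(f'pics/{n}2.png',cv2.resize(capture(n)[0:300,100:420,::-1],(640,600)))
"
```

```text
t 2.6 tcp [605.3  51.9 130.3] F [ 0.3 -0.5  0.8] gap 0.4 q [-0.06  0.34  1.53  0.    1.27  1.45]
axes [[-0.998, 0.0, 0.066], [-0.066, 0.003, -0.998], [-0.0, -1.0, -0.003]]
[array([ 0.0803,  0.0053, -0.0034]), array([ 0.0032,  0.004 , -0.0003])]
```

View pics/top2.png

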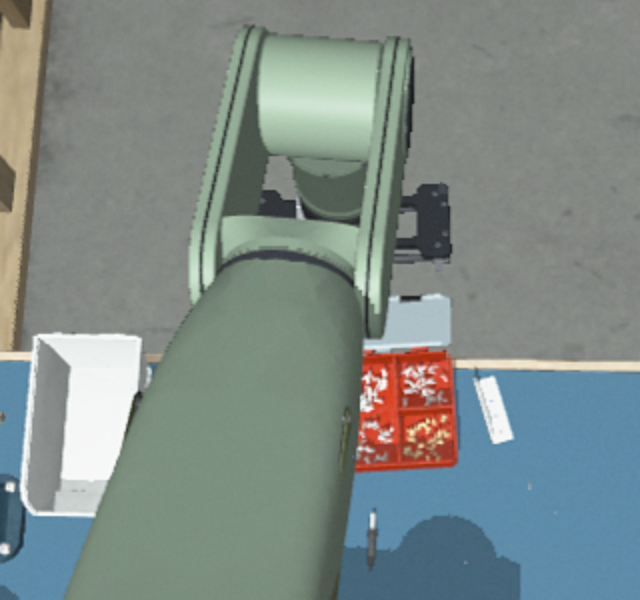

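The lid (its right half at (410,320)) is still upright and the fingers are behind it. Next I push it forward.

Request:
servo_tool(
  rows=[
    {"turn":[0,0,0],"dp":[0.01,0,0],"hand":0.0},
    {"turn":[0,0,0],"dp":[0.018,0,-0.001],"hand":0.0},
    {"turn":[0,0,0],"dp":[0.025,0,-0.001],"hand":0.0},
    {"turn":[0,0,0],"dp":[0.032,0,-0.002],"hand":0.0},
    {"turn":[0,0,0],"dp":[0.039,0,-0.002],"hand":0.0},
    {"turn":[0,0,0],"dp":[0.046,0,-0.002],"hand":0.0},
    {"turn":[0,0,0],"dp":[0.053,0,-0.003],"hand":0.0},
    {"turn":[0,0,0],"dp":[0.06,0,-0.003],"hand":0.0},
  ],
)

```text
t: 3.45
tcp_pos: [543.2, 51.2, 130.3]
eef_rot: [0.023, -0.024, 0.708, -0.706]
wrist_force: [0.5, -0.1, -0.8]
finger_gap: 0.3
```

```bash
python3 -c "
from h import *
rel([525,50,125],-np.pi/2+.062)
for n in('top',): cv2.imwrite(f'pics/{n}3.png',cv2.resize(capture(n)[0:300,100:420,::-1],(640,600)))
"
```

```text
t 3.45 tcp [543.2  51.2 130.3] F [ 0.5 -0.1 -0.8] gap 0.3 q [-0.07  0.22  1.69  0.    1.23  1.44]
axes [[-0.998, -0.002, 0.066], [-0.066, 0.003, -0.998], [0.002, -1.0, -0.003]]
[array([ 0.0182,  0.0053, -0.    ]), array([0.0034, 0.0044, 0.0015])]
```

View pics/top3.png

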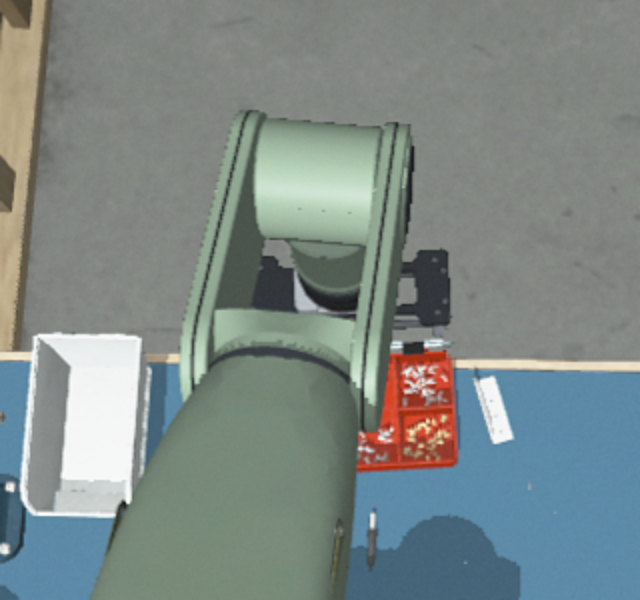

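The lid now shows edge-on at (425,345), so it is moving. I push on another 25 mm and let it fall.

Request:
servo_tool(
  rows=[
    {"turn":[0,0,0],"dp":[0.007,0,0],"hand":0.0},
    {"turn":[0,0,0],"dp":[0.014,0,0],"hand":0.0},
    {"turn":[0,0,0],"dp":[0.02,0,0],"hand":0.0},
    {"turn":[0,0,0],"dp":[0.025,0,0],"hand":0.0},
    {"turn":[0,0,0],"dp":[0.025,0,0],"hand":0.0},
    {"turn":[0,0,0],"dp":[0.025,0,0],"hand":0.0},
    {"turn":[0,0,0],"dp":[0.025,0,0],"hand":0.0},
    {"turn":[0,0,0],"dp":[0.025,0,0],"hand":0.0},
  ],
)

```text
t: 4.3
tcp_pos: [517.3, 49.5, 130.2]
eef_rot: [0.022, -0.025, 0.708, -0.706]
wrist_force: [0.6, -0.7, 0.3]
finger_gap: 0.3
```

Request:
servo_tool(
  rows=[
    {"turn":[0,0,0],"dp":[0,0,0],"hand":0.0},
    {"turn":[0,0,0],"dp":[0,0,0],"hand":0.0},
    {"turn":[0,0,0],"dp":[0,0,0],"hand":0.0},
    {"turn":[0,0,0],"dp":[0,0,0],"hand":0.0},
    {"turn":[0,0,0],"dp":[0,-0.02,0],"hand":0.0},
    {"turn":[0,0,0],"dp":[0,-0.04,0],"hand":0.0},
    {"turn":[0,0,0],"dp":[0,-0.07,0],"hand":0.0},
    {"turn":[0,0,0],"dp":[0,-0.1,0],"hand":0.0},
  ],
)

```text
t: 5.1
tcp_pos: [517.1, 49.2, 230.8]
eef_rot: [0.022, -0.025, 0.708, -0.705]
wrist_force: [0.3, -0.2, 0.1]
finger_gap: 0.5
```

```bash
python3 -c "
from h import *
rel([380,44,200],-np.pi/2+.062)
for n in('top',): cv2.imwrite(f'pics/{n}4.png',cv2.resize(capture(n)[0:300,100:420,::-1],(640,600)))
"
```

```text
t 5.1 tcp [517.1  49.2 230.8] F [ 0.3 -0.2  0.1] gap 0.5 q [-0.07  0.07  1.64  0.    1.43  1.43]
axes [[-0.998, -0.005, 0.067], [-0.067, 0.003, -0.998], [0.004, -1.0, -0.004]]
[array([ 0.137 ,  0.0314, -0.0038]), array([0.0036, 0.0046, 0.0043])]
```

View pics/top4.png

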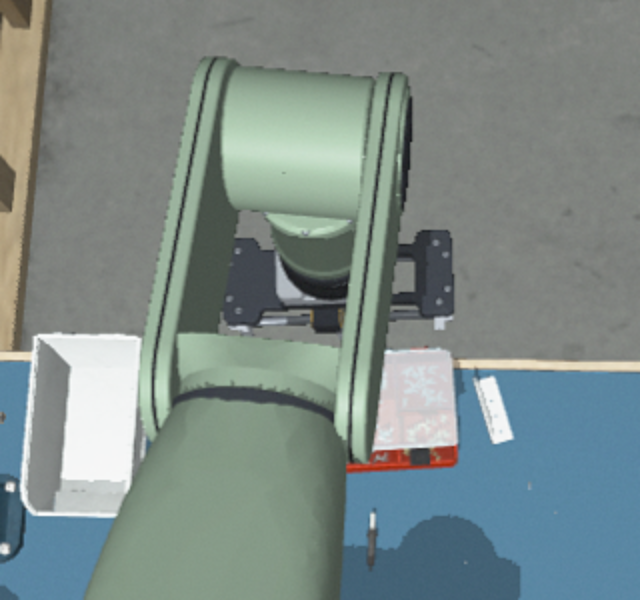

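The lid has come nearly down, with a strip of tray front still showing at (430,460); it may still be falling. I swing the arm to the right to see.

Request:
servo_tool(
  rows=[
    {"turn":[0,0,0],"dp":[0.01,0,0.045],"hand":0.0},
    {"turn":[0,0,0],"dp":[0.03,0,0.09],"hand":0.0},
    {"turn":[0,0,0],"dp":[0.05,0,0.13],"hand":0.0},
    {"turn":[0,0,0],"dp":[0.07,0,0.175],"hand":0.0},
    {"turn":[0,0,0],"dp":[0.09,0,0.22],"hand":0.0},
    {"turn":[0,0,0],"dp":[0.11,0,0.26],"hand":0.0},
    {"turn":[0,0,0],"dp":[0.12,0,0.3],"hand":0.0},
    {"turn":[0,0,0],"dp":[0.12,0,0.3],"hand":0.0},
  ],
)

```text
t: 5.95
tcp_pos: [419.9, -262.7, 235.6]
eef_rot: [0.024, -0.019, 0.707, -0.707]
wrist_force: [0.7, 0.3, -0.2]
finger_gap: 0.3
```

```bash
python3 -c "
from h import *
rel([380,44,200],-np.pi/2+.062)
im=capture('top')[:,:,::-1];sc=capture('scene')[:,:,::-1]
cv2.imwrite('pics/top5f.png',im);cv2.imwrite('pics/scene5f.png',sc)
cv2.imwrite('pics/top5.png',cv2.resize(im[165:285,225:385],(800,600),interpolation=cv2.INTER_CUBIC))
cv2.imwrite('pics/scene5.png',cv2.resize(sc[180:300,200:360],(800,600),interpolation=cv2.INTER_CUBIC))
"
```

```text
t 5.95 tcp [ 419.9 -262.7  235.6] F [ 0.7  0.3 -0.2] gap 0.3 q [-0.74  0.01  1.7   0.    1.43  0.77]
axes [[-0.998, 0.007, 0.06], [-0.06, 0.0, -0.998], [-0.007, -1.0, -0.0]]
[array([ 0.0215,  0.0354, -0.3085]), array([ 0.0001, -0.0016, -0.0066])]
```

View pics/top5.png

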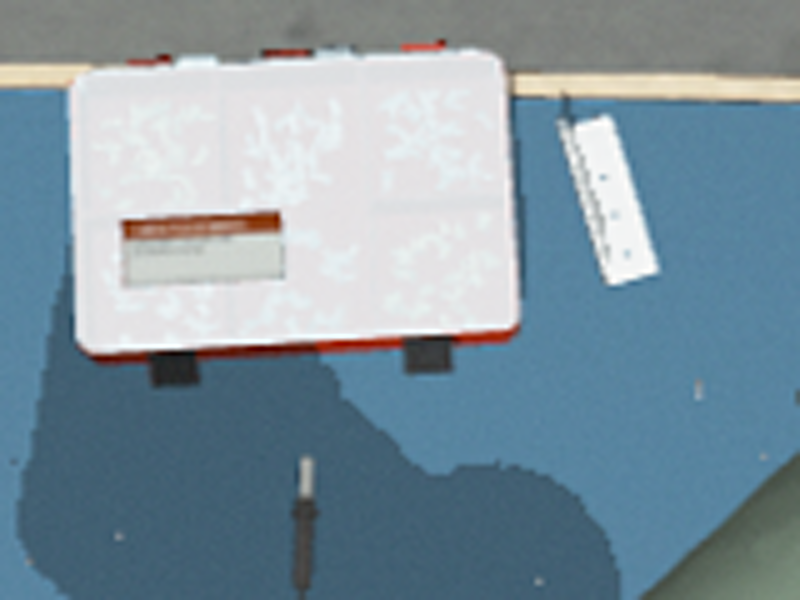

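View pics/scene5.png

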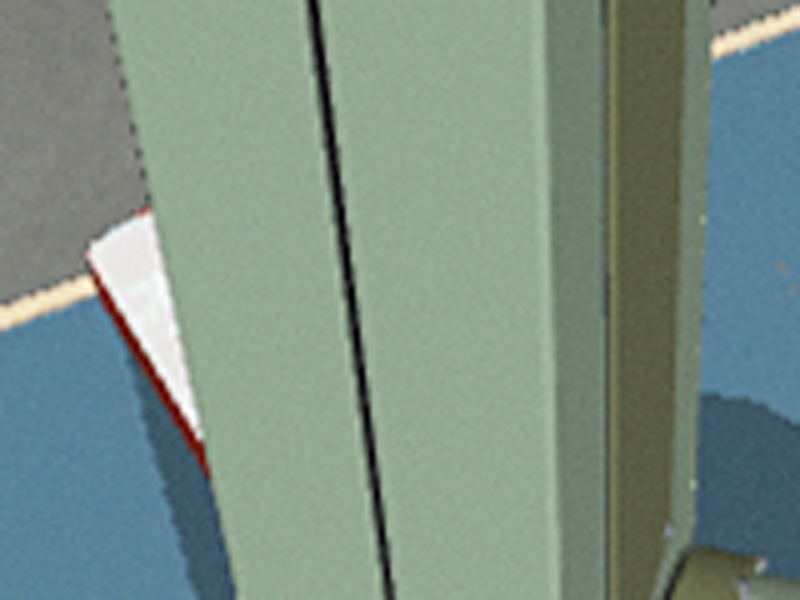

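```bash
python3 -c "
from h import *
t=lambda P:((proj('top',P)-[225,165])*5).round(0).tolist()
p=[495.3,48.5,.062]
for th in(0,.05,.1,.2): print(th,t(case2w(p,[lid(th,126,y,2) for y in(96,0,-96)])))
for la in(.5,.8,1.05): print(la,t(case2w(p,[[-66-18*np.sin(la),y,37-18*np.cos(la)] for y in(66,44,-44,-66)])))
print(t(case2w(p,[[-66,96,0],[-66,-96,0],[-66,96,33],[-66,-96,33],[64,96,37],[64,-96,37]])))
print(back('top',[(225+175/5,165+385/5),(225+429/5,165+372/5)],28).round(1), case2w(p,[[-66,55,19],[-66,-55,19]]).round(1))
"
```

```text
0 [[77.0, 339.0], [300.0, 329.0], [522.0, 319.0]]
0.05 [[75.0, 336.0], [299.0, 326.0], [523.0, 316.0]]
0.1 [[72.0, 332.0], [298.0, 322.0], [523.0, 312.0]]
0.2 [[68.0, 322.0], [296.0, 312.0], [523.0, 302.0]]
0.5 [[152.0, 371.0], [203.0, 369.0], [404.0, 360.0], [455.0, 358.0]]
0.8 [[151.0, 380.0], [202.0, 377.0], [405.0, 368.0], [455.0, 366.0]]
1.05 [[151.0, 385.0], [201.0, 382.0], [405.0, 373.0], [455.0, 371.0]]
[[90.0, 363.0], [521.0, 344.0], [79.0, 350.0], [523.0, 330.0], [72.0, 57.0], [508.0, 39.0]]
[[409.7  98.7  28. ]
 [417.2 -11.1  28. ]] [[426.   99.3  19. ]
 [432.8 -10.5  19. ]]
```

The lid looks flat shut. The latches stick out at (175,370) and (428,357), about 1.05 rad open. I press the lid lightly at its front edge to confirm it is down.

Request:
servo_tool(
  rows=[
    {"turn":[0,0,0],"dp":[0,0,-0.045],"hand":0.0},
    {"turn":[0,0,0],"dp":[-0.01,0,-0.09],"hand":0.0},
    {"turn":[0,0,0],"dp":[-0.02,0.02,-0.135],"hand":0.0},
    {"turn":[0,0,0],"dp":[-0.03,0.05,-0.18],"hand":0.0},
    {"turn":[0,0,0],"dp":[-0.04,0.09,-0.22],"hand":0.0},
    {"turn":[0,0,0],"dp":[-0.044,0.125,-0.26],"hand":0.0},
    {"turn":[0,0,0],"dp":[-0.044,0.155,-0.29],"hand":0.0},
    {"turn":[0,0,0],"dp":[-0.044,0.17,-0.306],"hand":0.0},
  ],
)

```text
t: 6.85
tcp_pos: [443.1, 54.1, 64.0]
eef_rot: [0.025, -0.023, 0.708, -0.705]
wrist_force: [1.1, 0.2, -0.1]
finger_gap: 0.5
```

```bash
python3 -c "
from h import *
rel([445,45,38],-np.pi/2+.062)"
```

```text
t 6.85 tcp [443.1  54.1  64. ] F [ 1.1  0.2 -0.1] gap 0.5 q [-0.08  0.11  1.98  0.01  1.05  1.42]
axes [[-0.998, 0.002, 0.069], [-0.069, 0.005, -0.998], [-0.003, -1.0, -0.005]]
[array([-0.0012,  0.0259,  0.0093]), array([ 0.0046,  0.0069, -0.0027])]
```

Request:
servo_tool(
  rows=[
    {"turn":[0,0,0],"dp":[0,0.01,0.005],"hand":0.0},
    {"turn":[0,0,0],"dp":[0,0.017,0.009],"hand":0.0},
    {"turn":[0,0,0],"dp":[0,0.021,0.009],"hand":0.0},
    {"turn":[0,0,0],"dp":[0,0.023,0.009],"hand":0.0},
    {"turn":[0,0,0],"dp":[0,0.025,0.009],"hand":0.0},
    {"turn":[0,0,0],"dp":[0,0.026,0.009],"hand":0.0},
    {"turn":[0,0,0],"dp":[0,0.027,0.009],"hand":0.0},
    {"turn":[0,0,0],"dp":[0,0.0275,0.009],"hand":0.0},
  ],
)

```text
t: 7.65
tcp_pos: [444.1, 45.0, 36.7]
eef_rot: [0.025, -0.023, 0.708, -0.705]
wrist_force: [0.1, 0.3, 0.2]
finger_gap: 0.5
```

The tip reached z = 36.7 mm with no force, so the lid is fully down. Next I lift, move in front of the case and open the fingers to straddle cleco_2.

Request:
servo_tool(
  rows=[
    {"turn":[0,0,0],"dp":[0,-0.03,0],"hand":0.0},
    {"turn":[0,0,0],"dp":[0.01,-0.06,0],"hand":0.02},
    {"turn":[0,0,0],"dp":[0.03,-0.06,0],"hand":0.094},
    {"turn":[0,0,0],"dp":[0.05,-0.06,0],"hand":0.094},
    {"turn":[0,0,0],"dp":[0.06,-0.06,0],"hand":0.094},
    {"turn":[0,0,0],"dp":[0.06,-0.06,0],"hand":0.094},
    {"turn":[0,0,0],"dp":[0.06,-0.06,0],"hand":0.094},
    {"turn":[0,0,0],"dp":[0.06,-0.06,0],"hand":0.094},
  ],
)

```text
t: 8.45
tcp_pos: [385.0, 40.6, 96.7]
eef_rot: [0.026, -0.023, 0.708, -0.705]
wrist_force: [-0.3, -0.1, 0.5]
finger_gap: 53.0
```

```bash
python3 -c "
from h import *
rel([387.5,42,13],-np.pi/2+.062)
im=capture('top')[:,:,::-1]
cv2.imwrite('pics/top6.png',cv2.resize(im[145:345,225:425],(600,600),interpolation=cv2.INTER_CUBIC))
"
```

```text
t 8.45 tcp [385.   40.6  96.7] F [-0.3 -0.1  0.5] gap 53.0 q [-0.12 -0.08  2.09  0.01  1.13  1.38]
axes [[-0.998, 0.004, 0.068], [-0.068, 0.005, -0.998], [-0.004, -1.0, -0.004]]
[array([-0.0023,  0.0837, -0.0009]), array([ 0.0044,  0.0064, -0.0042])]
```

View pics/top6.png

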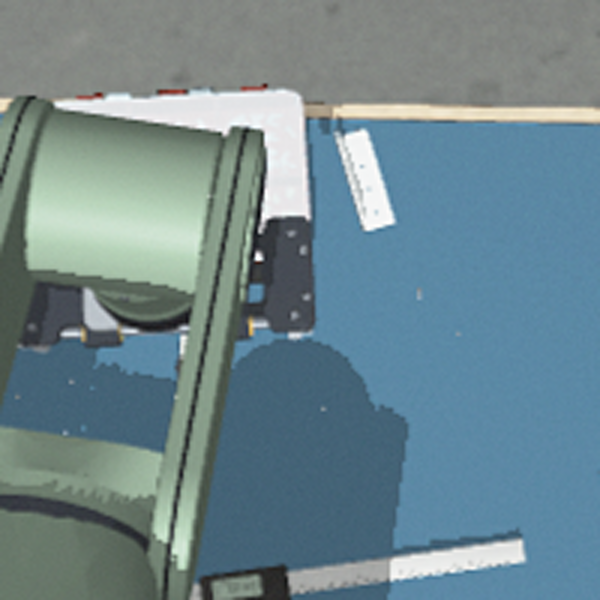

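Most of the front is hidden by the gripper in this view; the case and the angle clip look undisturbed. I wait for the fingers to open, then lower them.

Request:
servo_tool(
  rows=[
    {"turn":[0,0,0],"dp":[0,0,0],"hand":0.094},
    {"turn":[0,0,0],"dp":[0,0,0],"hand":0.094},
    {"turn":[0,0,0],"dp":[0,0,0],"hand":0.094},
    {"turn":[0,0,0],"dp":[0,0,0],"hand":0.094},
    {"turn":[0,0,0],"dp":[0,0.02,-0.001],"hand":0.094},
    {"turn":[0,0,0],"dp":[0,0.045,-0.001],"hand":0.094},
    {"turn":[0,0,0],"dp":[0,0.065,-0.001],"hand":0.094},
    {"turn":[0,0,0],"dp":[0,0.083,-0.001],"hand":0.094},
  ],
)

```text
t: 9.3
tcp_pos: [384.9, 42.0, 12.7]
eef_rot: [0.025, -0.023, 0.708, -0.705]
wrist_force: [0.4, 0.2, -0.3]
finger_gap: 93.7
```

```bash
python3 -c "
from h import *
rel([419.4,44,13],-np.pi/2+.062)
im=capture('scene')[:,:,::-1]
cv2.imwrite('pics/s7.png',im)
"
```

```text
t 9.3 tcp [384.9  42.   12.7] F [ 0.4  0.2 -0.3] gap 93.7 q [-0.12  0.09  2.14  0.01  0.91  1.38]
axes [[-0.998, 0.003, 0.068], [-0.068, 0.005, -0.998], [-0.004, -1.0, -0.004]]
[array([-0.0346, -0.0002,  0.0004]), array([ 0.0045,  0.0064, -0.0035])]
```

View pics/s7.png

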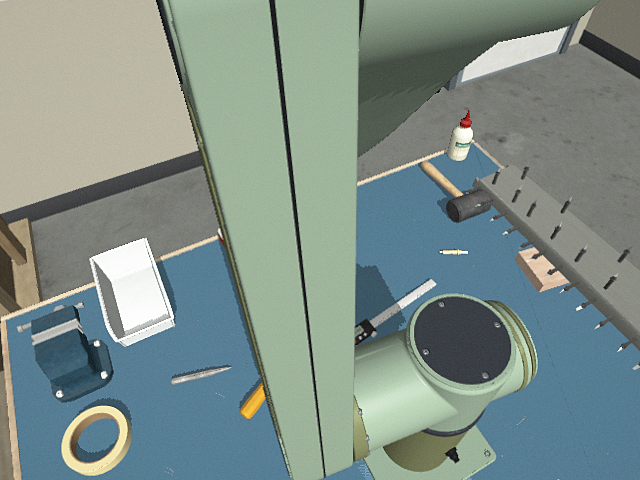

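The scene camera's view is blocked by the arm, so I approach on the force reading, slowly.

Request:
servo_tool(
  rows=[
    {"turn":[0,0,0],"dp":[-0.003,0,0],"hand":0.094},
    {"turn":[0,0,0],"dp":[-0.006,0,0],"hand":0.094},
    {"turn":[0,0,0],"dp":[-0.009,0,0],"hand":0.094},
    {"turn":[0,0,0],"dp":[-0.012,0,0],"hand":0.094},
    {"turn":[0,0,0],"dp":[-0.0135,0,0],"hand":0.094},
    {"turn":[0,0,0],"dp":[-0.0145,0,0],"hand":0.094},
    {"turn":[0,0,0],"dp":[-0.0155,0,0],"hand":0.094},
    {"turn":[0,0,0],"dp":[-0.0165,0,0],"hand":0.094},
  ],
)

```text
t: 10.15
tcp_pos: [398.8, 43.4, 10.5]
eef_rot: [0.023, -0.025, 0.709, -0.705]
wrist_force: [1.0, 0.7, -0.8]
finger_gap: 93.8
```

Request:
servo_tool(
  rows=[
    {"turn":[0,0,0],"dp":[-0.001,0,0],"hand":0.094},
    {"turn":[0,0,0],"dp":[-0.002,0,0],"hand":0.094},
    {"turn":[0,0,0],"dp":[-0.003,0,0],"hand":0.094},
    {"turn":[0,0,0],"dp":[-0.0035,0,0],"hand":0.094},
    {"turn":[0,0,0],"dp":[-0.0045,0,0],"hand":0.094},
    {"turn":[0,0,0],"dp":[-0.005,0,0],"hand":0.094},
    {"turn":[0,0,0],"dp":[-0.006,0,0],"hand":0.094},
    {"turn":[0,0,0],"dp":[-0.0065,0,0],"hand":0.094},
  ],
)

```text
t: 10.95
tcp_pos: [404.3, 43.8, 10.1]
eef_rot: [0.023, -0.026, 0.709, -0.705]
wrist_force: [-2.5, -0.4, -0.4]
finger_gap: 93.9
```

Request:
servo_tool(
  rows=[
    {"turn":[0,0,0],"dp":[-0.001,0,0],"hand":0.094},
    {"turn":[0,0,0],"dp":[-0.0015,0,0],"hand":0.094},
    {"turn":[0,0,0],"dp":[-0.002,0,0],"hand":0.094},
    {"turn":[0,0,0],"dp":[-0.003,0,0],"hand":0.094},
    {"turn":[0,0,0],"dp":[-0.0035,0,0],"hand":0.094},
    {"turn":[0,0,0],"dp":[-0.004,0,0],"hand":0.094},
    {"turn":[0,0,0],"dp":[-0.0045,0,0],"hand":0.094},
    {"turn":[0,0,0],"dp":[-0.005,0,0],"hand":0.094},
  ],
)

```text
t: 11.75
tcp_pos: [407.2, 44.1, 9.3]
eef_rot: [0.021, -0.027, 0.709, -0.705]
wrist_force: [-4.8, -1.5, 0.0]
finger_gap: 94.2
```

Request:
servo_tool(
  rows=[
    {"turn":[0,0,0],"dp":[-0.001,-0.001,0],"hand":0.094},
    {"turn":[0,0,0],"dp":[-0.002,-0.002,0],"hand":0.094},
    {"turn":[0,0,0],"dp":[-0.0025,-0.003,0],"hand":0.094},
    {"turn":[0,0,0],"dp":[-0.0035,-0.004,0],"hand":0.094},
    {"turn":[0,0,0],"dp":[-0.004,-0.004,0],"hand":0.094},
    {"turn":[0,0,0],"dp":[-0.005,-0.004,0],"hand":0.094},
    {"turn":[0,0,0],"dp":[-0.0055,-0.004,0],"hand":0.094},
    {"turn":[0,0,0],"dp":[-0.006,-0.004,0],"hand":0.094},
  ],
)

```text
t: 12.55
tcp_pos: [412.5, 44.6, 12.9]
eef_rot: [0.021, -0.028, 0.709, -0.705]
wrist_force: [-3.3, -0.5, -1.1]
finger_gap: 94.3
```

```bash
python3 -c "
from h import *
rel([419.4,44,13],-np.pi/2+.062)
im=capture('top')[:,:,::-1]
cv2.imwrite('pics/top8.png',cv2.resize(im[145:345,225:425],(600,600),interpolation=cv2.INTER_CUBIC))
"
```

```text
t 12.55 tcp [412.5  44.6  12.9] F [-3.3 -0.5 -1.1] gap 94.3 q [-0.11  0.15  2.07  0.01  0.93  1.39]
axes [[-0.998, -0.01, 0.068], [-0.068, 0.005, -0.998], [0.01, -1.0, -0.006]]
[array([-0.0068, -0.0001,  0.0011]), array([0.006 , 0.0064, 0.0098])]
```

View pics/top8.png

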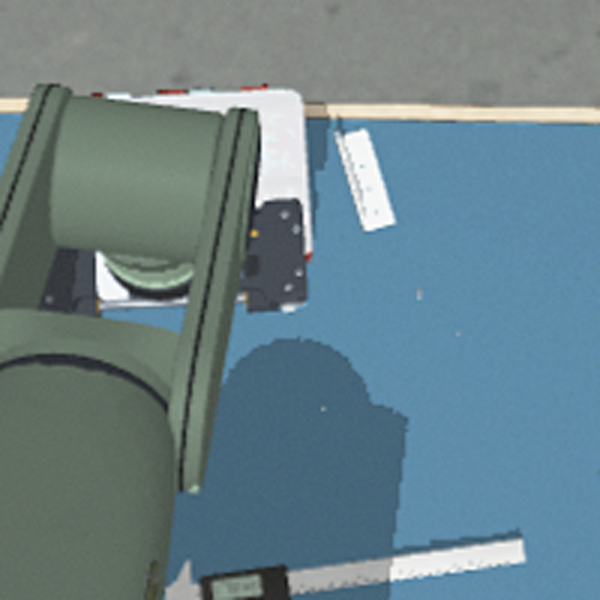

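The case's right back corner is still at (298,95), so it hasn't slid. I continue towards flush at x ≈ 419.

Request:
servo_tool(
  rows=[
    {"turn":[0,0,0],"dp":[-0.001,0,0],"hand":0.094},
    {"turn":[0,0,0],"dp":[-0.0015,0,0],"hand":0.094},
    {"turn":[0,0,0],"dp":[-0.002,0,0],"hand":0.094},
    {"turn":[0,0,0],"dp":[-0.003,0,0],"hand":0.094},
    {"turn":[0,0,0],"dp":[-0.0035,-0.001,0],"hand":0.094},
    {"turn":[0,0,0],"dp":[-0.004,-0.001,0],"hand":0.094},
    {"turn":[0,0,0],"dp":[-0.0045,-0.001,0],"hand":0.094},
    {"turn":[0,0,0],"dp":[-0.005,-0.001,0],"hand":0.094},
  ],
)

```text
t: 13.4
tcp_pos: [416.1, 45.1, 13.4]
eef_rot: [0.02, -0.029, 0.709, -0.705]
wrist_force: [-7.3, -1.4, -1.4]
finger_gap: 94.2
```

Request:
servo_tool(
  rows=[
    {"turn":[0,0,0],"dp":[-0.001,0,0],"hand":0.094},
    {"turn":[0,0,0],"dp":[-0.0015,0,0],"hand":0.094},
    {"turn":[0,0,0],"dp":[-0.002,0,0],"hand":0.094},
    {"turn":[0,0,0],"dp":[-0.0025,0,0],"hand":0.094},
    {"turn":[0,0,0],"dp":[-0.003,-0.001,0],"hand":0.094},
    {"turn":[0,0,0],"dp":[-0.0035,-0.001,0],"hand":0.094},
    {"turn":[0,0,0],"dp":[-0.004,-0.001,0],"hand":0.094},
    {"turn":[0,0,0],"dp":[-0.0045,-0.001,0],"hand":0.094},
  ],
)

```text
t: 14.2
tcp_pos: [417.4, 45.6, 13.3]
eef_rot: [0.018, -0.031, 0.709, -0.704]
wrist_force: [-7.8, -1.2, -0.5]
finger_gap: 94.0
```

The force reached about 8 N near the expected flush position, so I back off and look.

Request:
servo_tool(
  rows=[
    {"turn":[0,0,0],"dp":[0.015,0,0],"hand":0.094},
    {"turn":[0,0,0],"dp":[0.035,0,0],"hand":0.094},
    {"turn":[0,0,0],"dp":[0.035,-0.04,0],"hand":0.094},
    {"turn":[0,0,0],"dp":[0.035,-0.085,0],"hand":0.094},
    {"turn":[0,0,0],"dp":[0.035,-0.12,0.04],"hand":0.04},
    {"turn":[0,0,0],"dp":[0.035,-0.15,0.09],"hand":0.0},
    {"turn":[0,0,0],"dp":[0.03,-0.15,0.14],"hand":0.0},
    {"turn":[0,0,0],"dp":[0.03,-0.15,0.18],"hand":0.0},
  ],
)

```text
t: 15.0
tcp_pos: [407.2, -140.2, 166.6]
eef_rot: [0.022, -0.028, 0.707, -0.706]
wrist_force: [0.3, 0.7, -0.6]
finger_gap: 65.7
```

Request:
servo_tool(
  rows=[
    {"turn":[0,0,0],"dp":[0,0,0.04],"hand":0.0},
    {"turn":[0,0,0],"dp":[0,0,0.08],"hand":0.0},
    {"turn":[0,0,0],"dp":[0,0,0.12],"hand":0.0},
    {"turn":[0,0,0],"dp":[0,0,0.15],"hand":0.0},
    {"turn":[0,0,0],"dp":[0,0,0.15],"hand":0.0},
    {"turn":[0,0,0],"dp":[0,0,0.15],"hand":0.0},
    {"turn":[0,0,0],"dp":[0,0,0.15],"hand":0.0},
    {"turn":[0,0,0],"dp":[0,0,0.15],"hand":0.0},
  ],
)

```text
t: 15.8
tcp_pos: [418.3, -288.8, 166.7]
eef_rot: [0.023, -0.028, 0.707, -0.707]
wrist_force: [-0.1, 0.1, 0.2]
finger_gap: 1.8
```

```bash
python3 -c "
from h import *
rel([380,44,200],-np.pi/2+.062)
im=capture('top')[:,:,::-1];sc=capture('scene')[:,:,::-1]
cv2.imwrite('pics/top9.png',cv2.resize(im[165:285,225:385],(800,600),interpolation=cv2.INTER_CUBIC))
cv2.imwrite('pics/scene9.png',cv2.resize(sc[180:300,200:360],(800,600),interpolation=cv2.INTER_CUBIC))
"
```

```text
t 15.8 tcp [ 418.3 -288.8  166.7] F [-0.1  0.1  0.2] gap 1.8 q [-0.77  0.11  1.74 -0.01  1.3   0.73]
axes [[-0.997, -0.007, 0.072], [-0.072, -0.0, -0.997], [0.007, -1.0, -0.0]]
[array([ 0.0144, -0.0331, -0.3347]), array([0.0004, 0.0101, 0.0072])]
```

View pics/top9.png

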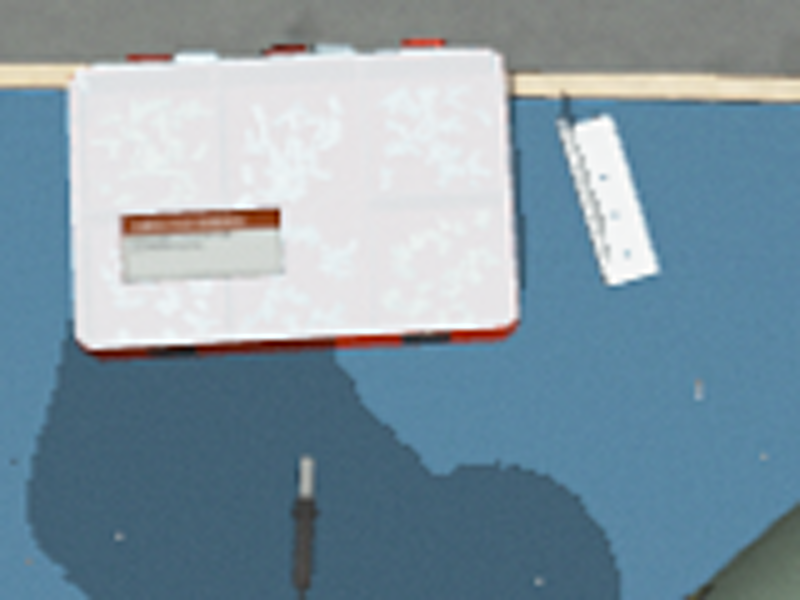

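View pics/scene9.png

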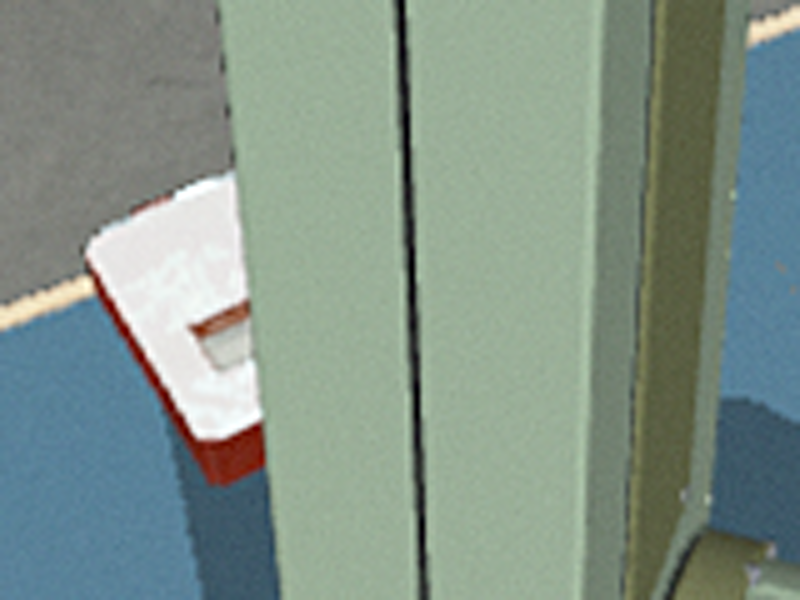

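The latches are now nearly flush at (172,351) and (427,338), and the case has moved about 1 mm. I zoom in to measure them against predictions.

```bash
python3 -c "
from h import *
im=capture('top')[:,:,::-1]
cv2.imwrite('pics/z.png',cv2.resize(im[222:242,236:336],(800,160),interpolation=cv2.INTER_NEAREST))
t=lambda P:((proj('top',P)-[236,222])*8).round(0).tolist()
p=[496.3,48.6,.062]
for la in(0,.15,.3,.5): print(la,t(case2w(p,[[-68-18*np.sin(la),y,37-18*np.cos(la)] for y in(55,-55)])))
print(t(case2w(p,[[-66,y,0] for y in (75,55,0,-55)])),t(case2w(p,[[-66,y,37] for y in (75,55,0,-55)])))
"
```

```text
0 [[196.0, 110.0], [598.0, 92.0]]
0.15 [[196.0, 120.0], [598.0, 101.0]]
0.3 [[196.0, 129.0], [599.0, 111.0]]
0.5 [[196.0, 140.0], [599.0, 122.0]]
[[132.0, 118.0], [204.0, 115.0], [401.0, 106.0], [599.0, 97.0]] [[114.0, 95.0], [188.0, 91.0], [392.0, 82.0], [597.0, 73.0]]
```

View pics/z.png

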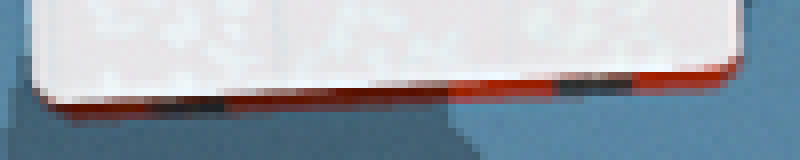

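At this resolution the right latch could be anywhere from 0 to about 0.15 rad. I push once more, with the fingers tilted so the tips press the latch ends.

Request:
servo_tool(
  rows=[
    {"turn":[0,0,0.0],"dp":[0.0,0,-0.045],"hand":0.0},
    {"turn":[0,0,0.03],"dp":[0.005,0,-0.09],"hand":0.03},
    {"turn":[0,0.01,0.06],"dp":[0.01,0,-0.135],"hand":0.094},
    {"turn":[0,0.01,0.09],"dp":[0.014,0.01,-0.18],"hand":0.094},
    {"turn":[0,0.01,0.12],"dp":[0.014,0.02,-0.225],"hand":0.094},
    {"turn":[0,0.01,0.15],"dp":[0.014,0.03,-0.27],"hand":0.094},
    {"turn":[0,0.01,0.16],"dp":[0.014,0.04,-0.31],"hand":0.094},
    {"turn":[0,0.01,0.16],"dp":[0.014,0.05,-0.335],"hand":0.094},
  ],
)

```text
t: 16.75
tcp_pos: [378.4, 46.7, 116.6]
eef_rot: [0.077, 0.032, 0.707, -0.702]
wrist_force: [-0.7, -0.7, 0.4]
finger_gap: 53.4
```

Request:
servo_tool(
  rows=[
    {"turn":[0,0,0],"dp":[0,0,0],"hand":0.094},
    {"turn":[0,0,0],"dp":[0,0,0],"hand":0.094},
    {"turn":[0,0,0],"dp":[0,0,0],"hand":0.094},
    {"turn":[0,0,0],"dp":[0,0,0],"hand":0.094},
    {"turn":[0,0,0],"dp":[0,0,0],"hand":0.094},
    {"turn":[0,0,0],"dp":[0,0,0],"hand":0.094},
    {"turn":[0,0,0],"dp":[0,0,0],"hand":0.094},
    {"turn":[0,0,0],"dp":[0,0,0],"hand":0.094},
  ],
)

```text
t: 17.55
tcp_pos: [378.5, 46.5, 116.6]
eef_rot: [0.077, 0.032, 0.707, -0.702]
wrist_force: [-0.2, 0.1, 0.2]
finger_gap: 94.3
```

```bash
python3 -c "
from h import *
rel([388,43.5,17],-np.pi/2+.062)"
```

```text
t 17.55 tcp [378.5  46.5 116.6] F [-0.2  0.1  0.2] gap 94.3 q [-0.14 -0.25  2.19  0.04  1.05  1.36]
axes [[-0.986, 0.153, 0.064], [-0.063, 0.011, -0.998], [-0.153, -0.988, -0.002]]
[array([0.006 , 0.0999, 0.0037]), array([ 0.0018,  0.0017, -0.1536])]
```

Request:
servo_tool(
  rows=[
    {"turn":[0,0,0],"dp":[0.002,0.02,0.003],"hand":0.094},
    {"turn":[0,0,0],"dp":[0.004,0.04,0.003],"hand":0.094},
    {"turn":[0,0,0],"dp":[0.006,0.06,0.003],"hand":0.094},
    {"turn":[0,0,0],"dp":[0.006,0.08,0.003],"hand":0.094},
    {"turn":[0,0,0],"dp":[0.006,0.09,0.003],"hand":0.094},
    {"turn":[0,0,0],"dp":[0.006,0.1,0.003],"hand":0.094},
    {"turn":[0,0,0],"dp":[0.006,0.1,0.003],"hand":0.094},
    {"turn":[0,0,0],"dp":[0.006,0.1,0.003],"hand":0.094},
  ],
)

```text
t: 18.35
tcp_pos: [387.9, 44.2, 16.9]
eef_rot: [0.076, 0.032, 0.707, -0.702]
wrist_force: [-0.0, -0.3, -0.4]
finger_gap: 94.3
```

```bash
python3 -c "
from h import *
rel([411,44.5,17])"
```

```text
t 18.35 tcp [387.9  44.2  16.9] F [-0.  -0.3 -0.4] gap 94.3 q [-0.14 -0.02  2.25  0.05  0.75  1.34]
axes [[-0.986, 0.152, 0.064], [-0.063, 0.011, -0.998], [-0.152, -0.988, -0.002]]
[array([-0.0228,  0.0034,  0.0012])]
```

Request:
servo_tool(
  rows=[
    {"turn":[0,0,0],"dp":[-0.004,0.0006,0],"hand":0.094},
    {"turn":[0,0,0],"dp":[-0.008,0.0012,0],"hand":0.094},
    {"turn":[0,0,0],"dp":[-0.012,0.0018,0.001],"hand":0.094},
    {"turn":[0,0,0],"dp":[-0.016,0.0024,0.001],"hand":0.094},
    {"turn":[0,0,0],"dp":[-0.019,0.003,0.001],"hand":0.094},
    {"turn":[0,0,0],"dp":[-0.021,0.003,0.001],"hand":0.094},
    {"turn":[0,0,0],"dp":[-0.023,0.003,0.001],"hand":0.094},
    {"turn":[0,0,0],"dp":[-0.024,0.0034,0.001],"hand":0.094},
  ],
)

```text
t: 19.15
tcp_pos: [412.4, 44.8, 17.2]
eef_rot: [0.077, 0.032, 0.707, -0.702]
wrist_force: [-0.1, 0.2, -0.3]
finger_gap: 93.6
```

Request:
servo_tool(
  rows=[
    {"turn":[0,0,0],"dp":[-0.001,0,0],"hand":0.094},
    {"turn":[0,0,0],"dp":[-0.002,0,0],"hand":0.094},
    {"turn":[0,0,0],"dp":[-0.003,0,0],"hand":0.094},
    {"turn":[0,0,0],"dp":[-0.004,0,0],"hand":0.094},
    {"turn":[0,0,0],"dp":[-0.005,0.0005,0],"hand":0.094},
    {"turn":[0,0,0],"dp":[-0.006,0.0005,0],"hand":0.094},
    {"turn":[0,0,0],"dp":[-0.0065,0.001,0],"hand":0.094},
    {"turn":[0,0,0],"dp":[-0.007,0.001,0],"hand":0.094},
  ],
)

```text
t: 19.95
tcp_pos: [418.6, 45.3, 16.9]
eef_rot: [0.076, 0.031, 0.707, -0.702]
wrist_force: [-1.7, -0.5, 0.5]
finger_gap: 93.7
```

Request:
servo_tool(
  rows=[
    {"turn":[0,0,0],"dp":[-0.0005,0,0],"hand":0.094},
    {"turn":[0,0,0],"dp":[-0.001,0,0],"hand":0.094},
    {"turn":[0,0,0],"dp":[-0.0015,0,0],"hand":0.094},
    {"turn":[0,0,0],"dp":[-0.002,0,0],"hand":0.094},
    {"turn":[0,0,0],"dp":[-0.0025,0,0],"hand":0.094},
    {"turn":[0,0,0],"dp":[-0.003,0,0],"hand":0.094},
    {"turn":[0,0,0],"dp":[-0.0035,0.0005,0],"hand":0.094},
    {"turn":[0,0,0],"dp":[-0.004,0.0005,0],"hand":0.094},
  ],
)

```text
t: 20.75
tcp_pos: [419.1, 45.9, 15.6]
eef_rot: [0.074, 0.028, 0.707, -0.702]
wrist_force: [-7.4, -0.6, 3.8]
finger_gap: 94.1
```

Request:
servo_tool(
  rows=[
    {"turn":[0,0,0],"dp":[-0.0005,0,0],"hand":0.094},
    {"turn":[0,0,0],"dp":[-0.001,0,0],"hand":0.094},
    {"turn":[0,0,0],"dp":[-0.0015,0,0],"hand":0.094},
    {"turn":[0,0,0],"dp":[-0.002,0,0],"hand":0.094},
    {"turn":[0,0,0],"dp":[-0.0025,0,0],"hand":0.094},
    {"turn":[0,0,0],"dp":[-0.003,0,0],"hand":0.094},
    {"turn":[0,0,0],"dp":[-0.0035,0.0005,0],"hand":0.094},
    {"turn":[0,0,0],"dp":[-0.004,0.0005,0],"hand":0.094},
  ],
)

```text
t: 21.55
tcp_pos: [419.3, 46.3, 14.2]
eef_rot: [0.071, 0.025, 0.708, -0.702]
wrist_force: [-10.3, -1.6, 4.9]
finger_gap: 94.0
```

The tips stopped solidly at x ≈ 419 with 10 N. I back off and check.

Request:
servo_tool(
  rows=[
    {"turn":[0,0,0],"dp":[0.015,-0.002,0],"hand":0.094},
    {"turn":[0,0,0],"dp":[0.035,-0.005,0],"hand":0.094},
    {"turn":[0,0,0],"dp":[0.035,-0.04,0],"hand":0.094},
    {"turn":[0,0,0],"dp":[0.035,-0.085,0],"hand":0.094},
    {"turn":[0,0,0],"dp":[0.035,-0.12,0.04],"hand":0.094},
    {"turn":[0,0,0],"dp":[0.035,-0.15,0.09],"hand":0.094},
    {"turn":[0,0,0],"dp":[0.03,-0.15,0.14],"hand":0.094},
    {"turn":[0,0,0],"dp":[0.03,-0.15,0.18],"hand":0.094},
  ],
)

```text
t: 22.35
tcp_pos: [384.6, -140.7, 162.0]
eef_rot: [0.075, 0.028, 0.705, -0.704]
wrist_force: [0.2, 1.2, 0.5]
finger_gap: 93.9
```

Request:
servo_tool(
  rows=[
    {"turn":[0,0,0],"dp":[0,0,0.045],"hand":0.094},
    {"turn":[0,0,0],"dp":[0.01,0,0.09],"hand":0.094},
    {"turn":[0,0,0],"dp":[0.02,0,0.135],"hand":0.094},
    {"turn":[0,0,0],"dp":[0.03,0,0.18],"hand":0.094},
    {"turn":[0,0,0],"dp":[0.05,0,0.22],"hand":0.094},
    {"turn":[0,0,0],"dp":[0.07,0,0.26],"hand":0.094},
    {"turn":[0,0,0],"dp":[0.09,0,0.3],"hand":0.094},
    {"turn":[0,0,0],"dp":[0.1,0,0.32],"hand":0.094},
  ],
)

```text
t: 23.15
tcp_pos: [306.2, -472.0, 149.5]
eef_rot: [-0.074, -0.03, -0.703, 0.706]
wrist_force: [-0.3, -0.2, -0.7]
finger_gap: 94.5
```

```bash
python3 -c "
from h import *
rel([380,44,200])
im=np.mean([capture('top') for _ in range(3)],0)[:,:,::-1];sc=capture('scene')[:,:,::-1]
cv2.imwrite('pics/top10.png',cv2.resize(im[222:246,236:336].astype(np.uint8),(800,192),interpolation=cv2.INTER_CUBIC))
cv2.imwrite('pics/scene10.png',cv2.resize(sc[180:300,200:360],(800,600),interpolation=cv2.INTER_CUBIC))
cv2.imwrite('pics/full10.png',im)
"
```

```text
t 23.15 tcp [ 306.2 -472.   149.5] F [-0.3 -0.2 -0.7] gap 94.5 q [-1.23  0.18  1.7   0.15  1.21  0.22]
axes [[-0.987, 0.147, 0.062], [-0.063, -0.0, -0.998], [-0.146, -0.989, 0.009]]
[array([-0.1128, -0.0392, -0.5099])][ WARN:0@4.541] global loadsave.cpp:1063 imwrite_ Unsupported depth image for selected encoder is fallbacked to CV_8U.
```

View pics/top10.png

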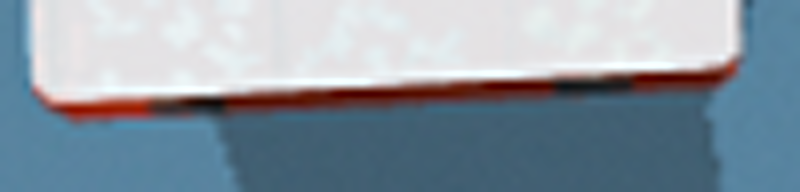

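View pics/scene10.png

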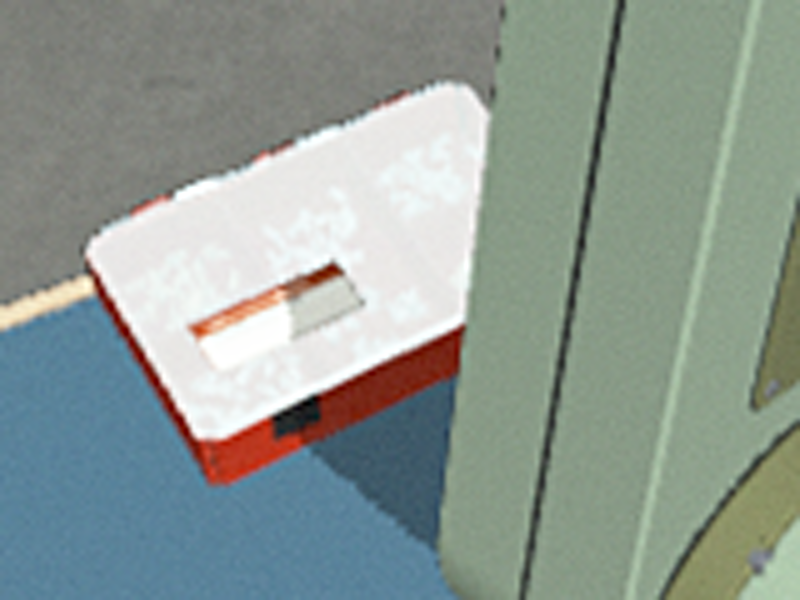

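View pics/full10.png

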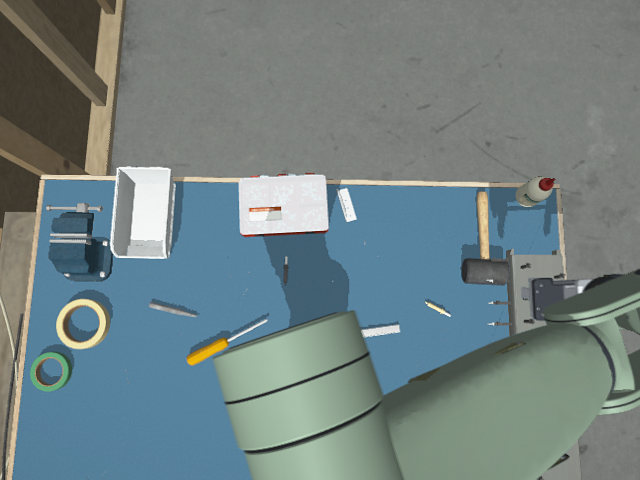

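The left latch is flush in the scene view at (297,418). The right one is hidden there, and the top view puts it in line with the tray. I move the arm up and further right to uncover it.

Request:
servo_tool(
  rows=[
    {"turn":[0,0,0],"dp":[0,-0.05,0],"hand":0.094},
    {"turn":[0,0,0],"dp":[0,-0.1,0],"hand":0.094},
    {"turn":[0,0,0],"dp":[0.04,-0.11,0.005],"hand":0.094},
    {"turn":[0,0,0],"dp":[0.08,-0.12,0.01],"hand":0.094},
    {"turn":[0,0,0],"dp":[0.12,-0.13,0.015],"hand":0.094},
    {"turn":[0,0,0],"dp":[0.16,-0.13,0.02],"hand":0.094},
    {"turn":[0,0,0],"dp":[0.2,-0.13,0.02],"hand":0.094},
    {"turn":[0,0,0],"dp":[0.24,-0.13,0.02],"hand":0.094},
  ],
)

```text
t: 24.15
tcp_pos: [52.9, -503.1, 243.0]
eef_rot: [-0.076, -0.028, -0.704, 0.705]
wrist_force: [-1.1, -0.4, -0.4]
finger_gap: 94.0
```

```bash
python3 -c "
from h import *
rel([380,44,200])
sc=capture('scene')[:,:,::-1]
cv2.imwrite('pics/scene11.png',cv2.resize(sc[180:300,200:360],(800,600),interpolation=cv2.INTER_CUBIC))
cv2.imwrite('pics/scene11f.png',sc)
"
```

```text
t 24.15 tcp [  52.9 -503.1  243. ] F [-1.1 -0.4 -0.4] gap 94.0 q [-1.74  0.03  1.67  0.14  1.47 -0.25]
axes [[-0.987, 0.146, 0.067], [-0.067, 0.003, -0.998], [-0.146, -0.989, 0.007]]
[array([-0.3533,  0.092 , -0.5242])]
```

View pics/scene11.png

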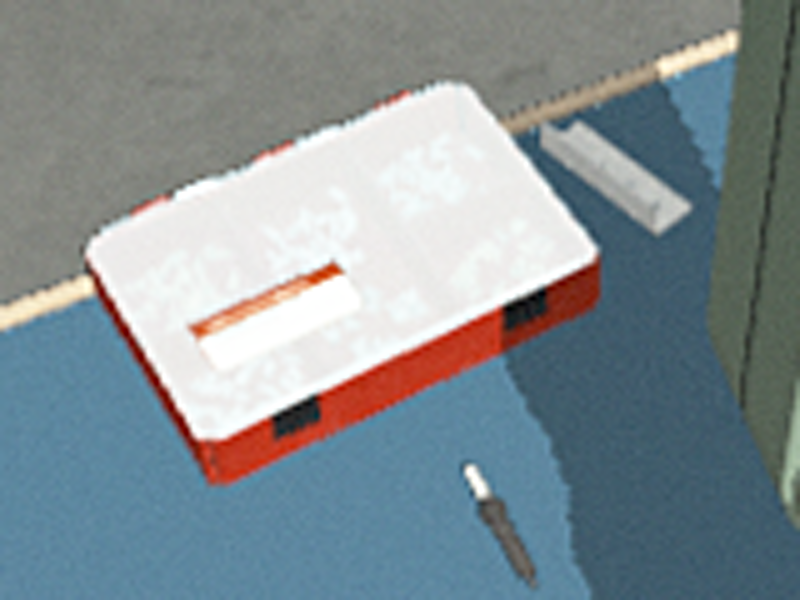

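Both latches are now visible and look alike, flat on the front at (297,418) and (525,308). One quick numeric check follows.

```bash
python3 -c "
from h import *
t=lambda P:((proj('scene',P)-[200,180])*5).round(0).tolist()
p=[496.3,48.6,.062]
for la in(0,.15,.3): print(la,t(case2w(p,[[-68-18*np.sin(la),y,37-18*np.cos(la)] for y in(66,44,-44,-66)])))
print(t(case2w(p,[[-66,96,0],[-66,-96,0],[-62,96,37],[-62,-96,37]])))
sc=cv2.imread('pics/scene11f.png')
a=cv2.resize(sc[235:280,240:320],(800,450),interpolation=cv2.INTER_CUBIC);cv2.imwrite('pics/z2.png',a)
"
```

```text
0 [[274.0, 442.0], [321.0, 420.0], [504.0, 334.0], [548.0, 313.0]]
0.15 [[277.0, 446.0], [324.0, 424.0], [507.0, 337.0], [552.0, 317.0]]
0.3 [[279.0, 450.0], [327.0, 427.0], [510.0, 341.0], [555.0, 320.0]]
[[212.0, 495.0], [605.0, 309.0], [196.0, 437.0], [600.0, 250.0]]
```

View pics/z2.png

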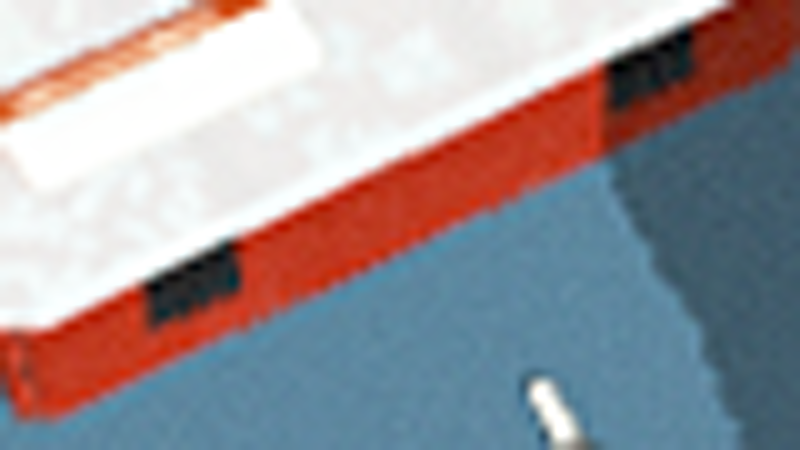

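Both latches match the 0 rad prediction to within about a pixel, on the flat side. I hand the job in.

```bash
python3 -c "
from plant import *
print(job_done(), sense()['t'])"
```

```text
the job is handed in; nothing more can be done
the job is handed in; nothing more can be done
```

I swung the lid over from behind with closed fingertips and it fell shut. I then pushed both latches home together with the fingers open, straddling cleco_2. A second, tilted push on the latch ends stopped solidly at about 10 N. The job was handed in at about 24 s of the 58 s allowed.

- **Lid:** a fingertip came down to z = 36.7 mm at the front edge with no force, so it is fully shut (its top should sit at 37 mm).
- **Latches:** in the last scene picture both lower ends match the prediction for 0 rad to within about a pixel. The top view alone could not rule out up to about 0.15 rad on the right latch, so I moved the arm aside to see it in the scene camera.
- **Case and bystanders:** the case shifted only about 1–2 mm. I could see no movement of the bystanders in the pictures, though I did not measure their final positions.
- **Arm:** it is clear of everything, with about 1 N or less on the wrist.

The one disagreement was in the first pose fit of the case, which was off by up to about 3 mm against the shut lid in the top view. It made no difference to the result.

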